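Start the press screw in its thread and hold it

TASK

On the press clamp, turn the black bar-grip knob of the sliding carriage clockwise up to its stop, so that the carriage is locked where it stands, and leave it locked. Then start the hexagon-headed screw that stands in the carriage's threaded boss: turn it backward (anticlockwise from above) until you feel it drop into the thread, then forward (clockwise) one full turn and no further. Finish with the gripper still closed on the screw head, holding the screw there, and leave the other things on the bench where they are.

Things in the scene. Friction and masses are not known exactly. Their poses are not given: they have to be found in the camera images.
- press: Press clamp standing fixed on the bench: an aluminium base plate 154 (x) x 180 (y) x 10 mm with a steel rail along its y, 47 mm toward +x from the middle, top 40 mm above the bench, and a stripped phone chassis lying on the plate under the screw. Origin: centre of the underside. It stands in other places and at other yaws.
- boss_top (a point): Centre of the mouth of the threaded boss, 75 mm above the bench: an upright tube 38 mm in diameter, 34 mm high, on the arm of the carriage; the screw stands in it. Axes as the press: x points from the screw to the lock knob, axis 85 mm away. The carriage (60 mm block on the rail, top 59 mm above the bench) slides along y at about 2 N until locked.
- lock_grip (a point): Point on the axis of the lock knob, at the height to grip it, 96 mm above the bench. A black bar grip 34 mm long (along the point's x), 14 mm thick (along y), from 25 mm below to 7 mm above this point, on a 36 mm disc; it turns with the knob about the upright axis.
- lock (a joint): Turn of the lock knob in rad, clockwise from above: near 0 free, 1.4 at its stop (locked: a brake shoe presses on the rail). Stiff by about 0.1 N m, a little more near the stop, and stays where it is left.
- screw_head (a point): Point on the screw's axis 16 mm above the underside of its hexagon head, 10 mm below its top, about 120 mm above the bench at the start; moves with it. Head 26 mm across flats (30 over corners), 26 mm high; under it a 33 mm flange whose underside stands 26 mm above the boss at the start, about 12 mm at the end. The point's x is square to a pair of flats; so is every 60 degrees from it.
- screw (a joint): Turn of the screw in rad; forward (clockwise from above, driving it in) counts up. Near 0 at the start; the value at which the thread drops differs every time and is not known. Turns with about 0.01 N m. A gripper closed on the head must go down with it as it is driven in.
- screw_slide (a joint): Depth of the screw, m, growing downward; 0.0006 to 0.002 at the start. Right-hand thread, pitch 8 mm, 0.8 mm play. It rests by its weight (0.17 kg) on the first thread: turned backward 0.8 to 2 rad it climbs to about 0, then falls to 0.0075 if free to fall (a firm grip holds it up: turn it with fingers a little wider than the flats, or push down lightly). Then each forward turn takes it 8 mm down.
- paste_mid (a point): Bystander: small round paste tub, 29 mm diameter, 20 mm high; origin at its underside.
- battery_mid (a point): Bystander: flat phone battery 42 x 66 x 5 mm; origin at its underside.
- cutters_mid (a point): Bystander: side cutters with red handles, 44 x 126 x 11 mm; origin at the underside.
- dish_mid (a point): Bystander: low round dish with screws, 47 mm diameter, 10 mm high; origin at its underside.
- reel_mid (a point): Bystander: solder reel standing on its flange, 54 mm diameter, 33 mm high; origin at its underside.

How it is judged (in metres and radians):
On the way, in this order (a step that is already met when the one before it is completed fails the run):
1. the lock knob is turned up to its stop (value of joint lock above 1.15 rad), for 0.2 s.
2. the screw, turned backward, has dropped into the thread (value of joint screw_slide above 0.0062 m and value of joint screw below -0.7 rad), for 0.1 s.
At the end, for the whole second after the job is handed in: The lock knob still stands at its stop (over 1.1 rad), the carriage is within 12 mm of where it stood, the screw has gone in one turn past the drop (depth 13.3 to 18.3 mm, which is about one turn give or take a quarter), and the fingers grip its head with more than 4 N through the last second (value of joint lock above 1.1 rad and distance of boss_top from where it was at the start of the episode below 0.012 m and value of joint screw_slide between 0.0133 and 0.0183 m and value of joint screw between 2.8 and 7 rad and contact force between the fingers and screw above 4 N); the arm keeps its last pose, push and grip.
It fails at once if a bystander is pushed more than 4 cm (distance of any of paste_mid, battery_mid, cutters_mid, dish_mid, reel_mid from where it was at the start of the episode above 0.04 m).
It fails at once if the screw is driven much too deep (value of joint screw_slide above 0.0215 m).
It fails at once if the carriage is pushed more than 25 mm along (distance of boss_top from where it was at the start of the episode above 0.025 m).
It also fails if it takes over 72 s, if anything falls off the work surface, if the arm or the gripper's body presses on something with over 40 N, if the wrist force passes 120 N, or if a joint passes its speed limit or range.

ROBOT

A 6-joint arm with a two-finger parallel gripper is mounted at the origin on a cart in front of the work surface, level with it; the furniture and walls round the work are solid. World frame = base frame: x ahead of the robot, y to its left, z up, the work surface at z = 0. Lengths are in m, angles in degrees, forces in N, time in s.
With the tool pointing down it reaches from about 0.4 to 0.825 m from the base axis. Payload 7 kg.
Tool frame: the origin (TCP) lies on the centre line of the jaws, within the pads' length; the fingertips stand 11 mm ahead of it and the grasp point (between the pads) lies 8 mm behind it; z points along the fingers, y is the line along which they close (so a half turn about z gives the same grasp; the last joint's range is limited). The gripper opens to 88 mm and grips with 3 to 60 N. Pads are 19 mm wide; open, the fingers measure 130 mm over their backs; the gripper's body (78 mm by 193 mm) begins 47 mm behind the grasp point.
Start: joints at [-50.3, 20.546, 0.682, 0, -70.136, -16.507], TCP at [0.266, -0.62, 0.238] pointing down, gripper open.
Joint ranges: [-176.03, 176.03], [-82.01, 121.73], [-58.28, 71.71], [-173.87, 95.51], [-174.79, -0.11], [-173.66, 173.66]. Speed limits (degrees/s): [136.94, 136.94, 172.46, 180, 180, 180].

INTERFACE

Orientations are given as [roll, pitch, yaw] about the fixed x, y, z axes, in that order (R = Rz(yaw) Ry(pitch) Rx(roll)).
In Python, from plant import r, capture, camera_model, job gives the robot as it stands.
- The arm moves only by the tool drive_tool, never from a script. Its argument "increments" is a list that holds one entry, the list of rows, each a list of 5 numbers: the gripper's target within -1 to 1 (fully open at 1, half-way at 0, shut at -1), then the shift along the tool's x, y, z scaled (see below), then the turn about the tool's z scaled (see below). In form: [[[gripper, tx, ty, tz, roll], ...]]. A call has 1 to 5 rows; each row is the pose to reach, as a shift and turn from the pose commanded when the call began, along the tool's axes at that moment, turning the shorter way round; what a row does not reach only later rows make up. The controller multiplies each number of a shift by 120 mm and each number of a turn by 360 degrees. A row lasts 1/8 s, in which the tool goes at most 62.5 mm and 10.7 degrees, less where a joint would pass 70% of its speed; a pose out of reach is approached as far as the arm can. A call with a number of a shift or a turn outside -1 to 1 is refused whole. A call with a gripper value outside its range is refused whole. The fingers move at their own pace and stop on an object; "squeeze" is the grip in N (left out, the last holds). Time passes only in rows, so rows that repeat a pose let the fingers close. It gives the time, the measured TCP pose, the force, the opening and the grip force at its end, in the units of the state.
- r.get_state(): the state, without advancing time (a new reading comes with each control period).
- capture(name): name is "side" or "top" or "wrist"; returns the picture (480x640x3 uint8, red, green, blue); there is no depth.
- camera_model(name): a dict with "camera_matrix" (3x3 intrinsics, pixels), "rvec" (rotation vector, rad) and "tvec" (3), from world to camera coordinates, as OpenCV has them. Camera axes: x right, y down, z forward; pixel columns grow to the right and rows downward; lengths in m; the calibration is good to about 2 mm. A picture is of the moment at which its call begins: read the wrist's pose just before it. camera_model takes no time and is no camera call; for the wrist camera it gives the pose at the moment of the call.
- job.close_job(): hands the job in; it is judged then, once.
The state is a dict: "time_s": time; "joints": joint angles; "qd": joint speeds; "joint_torque": joint torques, N m; "tcp_pos": TCP position; "eef_rot": TCP orientation; "contact_force": force on the tool from outside, world axes, zero at the start; "moment": the same for the moment, N m; "gripper_width": finger opening in m; "gripper_force": force on a finger pad.
Only numpy, scipy, OpenCV 4.12 (cv2) and the standard library are available. Lean on these libraries where they do the work, as an engineer would, in place of code of your own. Each camera call takes 0.05 s, during which the arm holds its last target. There are 200 camera calls.

## Working session

There is one attempt and no reset: what is moved stays moved. The work goes in short steps, Python scripts to look and compute and a tool call to move; the robot and the scene stay as the last step left them, time stands still between calls to the robot, and variables do not carry over. Pictures are saved under pics/ and viewed, at most 10 in all, crops included, and the job is handed in when it is done.

Besides the shell and the picture viewer there is one more tool, called after ">>>" by a JSON object that holds its "op" and its "data", one argument or row to a line. drive_tool: Moves the arm, as the interface text tells. Its arguments: {"type":"object","properties":{"increments":{"type":"array"},"squeeze":{"type":"number"}},"required":["increments"]}

```bash
mkdir -p pics; ls; python3 - <<'E'
from plant import r,capture,camera_model,job
import cv2
print(r.get_state())
for n in("top","side"):
    cv2.imwrite(f"pics/{n}0.png",capture(n)[:,:,::-1]); print(n,camera_model(n))
E
```

```text
pics
{'time_s': 0.0, 'joints': array([-5.02977896e+01,  2.05910093e+01,  6.31436597e-01, -2.11274896e-02,
       -7.01356242e+01, -1.65058398e+01]), 'qd': array([-0.05711713, -0.11251095,  0.00980529,  0.02019287, -0.02823405,
        0.03357219]), 'joint_torque': array([ 1.02642527e-03, -5.82721782e+01,  2.93051291e+01,  6.99727848e+00,
        6.74785028e-03, -1.34798138e-04]), 'tcp_pos': array([ 0.26564145, -0.61999392,  0.23660656]), 'eef_rot': array([ 1.79903083e+02, -8.00694859e-03, -1.56810818e+02]), 'contact_force': array([ 0.54247384,  0.17932654, -0.12052626]), 'moment': array([-0.06118168,  0.02747027,  0.01031364]), 'gripper_force': 0.0, 'gripper_width': 0.08750627239487618}
top {'camera_matrix': array([[600.25375804,   0.        , 310.2411204 ],
       [  0.        , 600.25375804, 228.85039343],
       [  0.        ,   0.        ,   1.        ]]), 'rvec': array([ 2.14455583, -2.15718938,  0.16028079]), 'tvec': array([-0.09393622,  0.62071782,  1.18871172])}
side {'camera_matrix': array([[449.33096347,   0.        , 313.18317669],
       [  0.        , 449.33096347, 236.87169481],
       [  0.        ,   0.        ,   1.        ]]), 'rvec': array([ 2.15702254, -0.11327464,  0.04756021]), 'tvec': array([-0.64076632,  0.09283135,  1.09352408])}
```

View pics/top0.png

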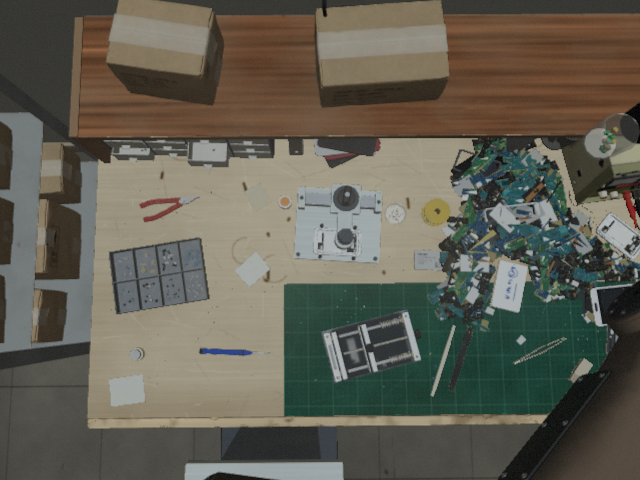

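View pics/side0.png

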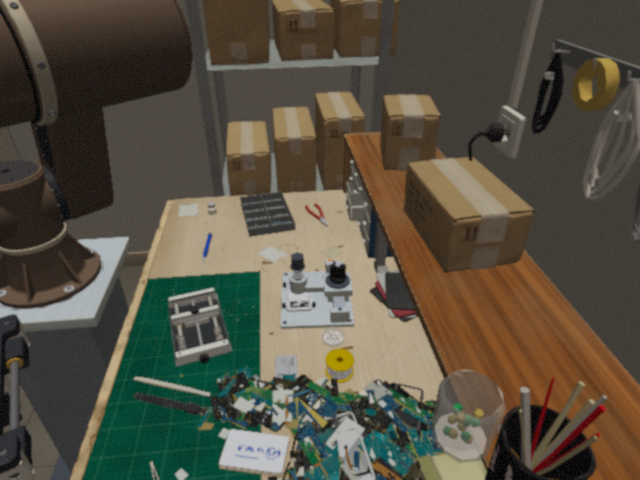

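Top view: the press is around (338,224), the lock knob at about (346,197), and the screw head at about (346,238). The tub (285,201), dish (395,213) and reel (436,211) lie nearby. I'll enlarge the press.

```bash
cat > h.py <<'E'
import numpy as np,cv2
from plant import r,capture,camera_model,job
def ray(m,u,v,z):
    K=m["camera_matrix"];R=cv2.Rodrigues(np.array(m["rvec"],float))[0];t=np.array(m["tvec"]).ravel()
    d=R.T@np.linalg.inv(K)@[u,v,1];c=-R.T@t
    return c+d*(z-c[2])/d[2]
def proj(m,p):
    return cv2.projectPoints(np.array(p,float).reshape(-1,3),np.array(m["rvec"],float),np.array(m["tvec"],float),m["camera_matrix"],None)[0].reshape(-1,2)
E
python3 - <<'E'
from h import *
im=cv2.imread("pics/top0.png")
cv2.imwrite("pics/topc.png",cv2.resize(im[170:275,280:400],None,fx=5,fy=5,interpolation=cv2.INTER_CUBIC))
m=camera_model("top")
for n,u,v,z in(("knob",346,197,.103),("screw",346,238,.13)): print(n,ray(m,u,v,z))
E
```

```text
knob [ 0.67483717 -0.16805898  0.103     ]
screw [ 0.58993182 -0.16504119  0.13      ]
```

View pics/topc.png

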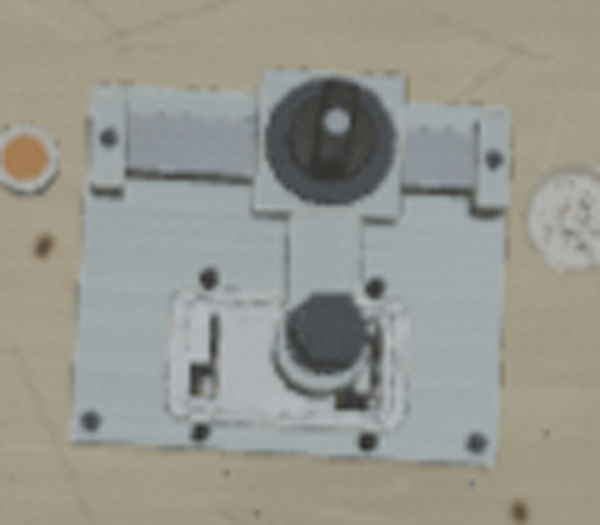

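```bash
cat >> h.py <<'E'
def go(x,y,z,yaw):
    """remaining shift/turn in units of the move, from the present pose"""
    s=r.get_state();p=s["tcp_pos"];w=np.radians(s["eef_rot"][2]);d=np.array([x,y,z])-p
    tx=d[0]*np.cos(w)+d[1]*np.sin(w);ty=d[0]*np.sin(w)-d[1]*np.cos(w)
    a=(s["eef_rot"][2]-yaw+180)%360-180
    print("pos",p.round(4),"yaw",s["eef_rot"][2].round(1),"q6",s["joints"][5].round(1),"t",s["time_s"],"w",round(s["gripper_width"],4))
    print("units",np.round([tx/.12,ty/.12,-d[2]/.12],3),"turn",round(a/360,4),"deg",round(a,1))
E
python3 - <<'E'
from h import *
m=camera_model("wrist");R=cv2.Rodrigues(np.array(m["rvec"]))[0]
c=-R.T@np.array(m["tvec"]).ravel();s=r.get_state();w=np.radians(s["eef_rot"][2])
d=c-s["tcp_pos"];print("cam in tool",d[0]*np.cos(w)+d[1]*np.sin(w),d[0]*np.sin(w)-d[1]*np.cos(w),-d[2],"axis",R[2],m["camera_matrix"][0,0])
E
```

```text
cam in tool 0.06575945885189782 -0.0005937519112476676 -0.14671168823105857 axis [ 0.22405451  0.09663178 -0.96977414] 362.99258662868766
```

>>> {"op": "drive_tool", "data": {
  "increments": [
    [[1,-0.4,0.2,-0.3,-0.029],[1,-0.8,0.4,-0.6,-0.059],[1,-1,0.6,-0.75,-0.088],[1,-1,0.6,-0.75,-0.117],[1,-1,0.6,-0.75,-0.146]]
  ]
}}

```text
time_s: 0.72
tcp_pos: [0.3482, -0.5062, 0.3278]
eef_rot: [-180.0, 0.0, -103.8]
contact_force: [0.2, -0.3, -1.1]
gripper_width: 0.0878
gripper_force: 0.0
```

```bash
python3 -c "
from h import *
go(.60,-.17,.30,-8)"
```

```text
pos [ 0.3482 -0.5062  0.3278] yaw -103.8 q6 23.5 t 0.725 w 0.0878
units [-3.222 -1.368  0.232] turn -0.2662 deg -95.8
```

>>> {"op": "drive_tool", "data": {
  "increments": [
    [[1,-0.4,-0.2,0,-0.029],[1,-0.8,-0.4,0,-0.059],[1,-1,-0.8,0,-0.088],[1,-1,-1,0,-0.117],[1,-1,-1,0,-0.146]]
  ]
}}

```text
time_s: 1.35
tcp_pos: [0.4952, -0.4196, 0.3259]
eef_rot: [180.0, 0.1, -51.3]
contact_force: [-0.8, 0.2, 0.7]
gripper_width: 0.0877
gripper_force: 0.0
```

```bash
python3 -c "
from h import *
go(.60,-.17,.30,-8)"
```

```text
pos [ 0.4952 -0.4196  0.3259] yaw -51.3 q6 61.9 t 1.35 w 0.0877
units [-1.076 -1.983  0.216] turn -0.1201 deg -43.3
```

>>> {"op": "drive_tool", "data": {
  "increments": [
    [[1,-0.2,-0.4,0.05,-0.025],[1,-0.4,-0.7,0.1,-0.05],[1,-0.6,-1,0.2,-0.08],[1,-0.8,-1,0.2,-0.1],[1,-1,-1,0.2,-0.12]]
  ]
}}

```text
time_s: 1.98
tcp_pos: [0.513, -0.2505, 0.3027]
eef_rot: [-180.0, 0.1, -8.2]
contact_force: [-0.4, -0.4, -0.8]
gripper_width: 0.0873
gripper_force: 0.0
```

```bash
python3 -c "
from h import *
go(.60,-.17,.30,-8)"
```

```text
pos [ 0.513  -0.2505  0.3027] yaw -8.2 q6 88.2 t 1.975 w 0.0873
units [ 0.622 -0.767  0.023] turn -0.0005 deg -0.2
```

>>> {"op": "drive_tool", "data": {
  "increments": [
    [[0.3,0.3,-0.4,0,0],[0.3,0.6,-0.75,0,0],[0.3,0.62,-0.77,0,0],[0.3,0.62,-0.77,0,0]]
  ]
}}

```text
time_s: 2.48
tcp_pos: [0.6004, -0.171, 0.3029]
eef_rot: [180.0, 0.1, -8.4]
contact_force: [0.3, -0.9, -1.0]
gripper_width: 0.0582
gripper_force: 0.0
```

```bash
python3 - <<'E'
from h import *
m=camera_model("wrist");im=capture("wrist")[:,:,::-1];np.savez("w1.npz",K=m["camera_matrix"],rvec=m["rvec"],tvec=m["tvec"])
cv2.imwrite("pics/w1.png",im)
go(.675,-.168,.088,-8)
print(proj(m,[[.675,-.168,.103],[.59,-.165,.13]]))
E
```

```text
pos [ 0.6001 -0.1715  0.3032] yaw -8.5 q6 79.6 t 2.525 w 0.0573
units [ 0.613 -0.121  1.793] turn -0.0014 deg -0.5
[[300.04301909 135.89703398]
 [310.27242522 232.09209427]]
```

View pics/w1.png

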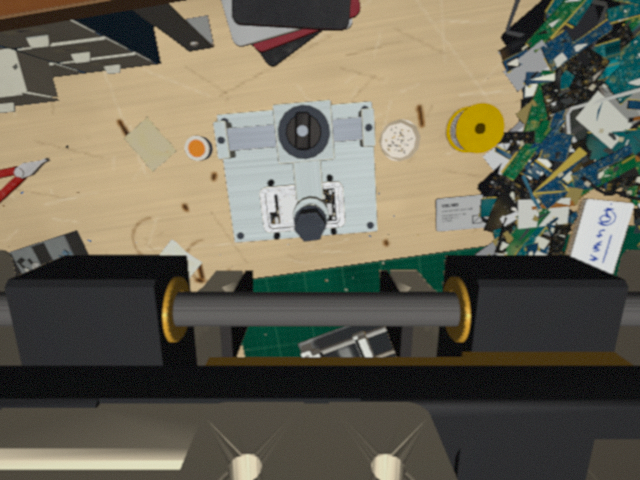

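The wrist view shows the knob at about (303,131) and the hex head at about (311,222). I'll enlarge it to read their angles.

```bash
python3 - <<'E'
import cv2,numpy as np
im=cv2.imread("pics/w1.png")
c=cv2.resize(im[95:245,255:365],None,fx=4,fy=4,interpolation=cv2.INTER_CUBIC)
t=cv2.imread("pics/top0.png")[180:250,325:370]
t=cv2.resize(t,None,fx=7,fy=7,interpolation=cv2.INTER_CUBIC)
o=np.zeros((600,440+315,3),np.uint8);o[:,:440]=c;o[:490,440:]=t
o=(255*(o/255.)**.55).astype(np.uint8)
cv2.imwrite("pics/w1c.png",o)
E
```

```text
(no output)
```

View pics/w1c.png

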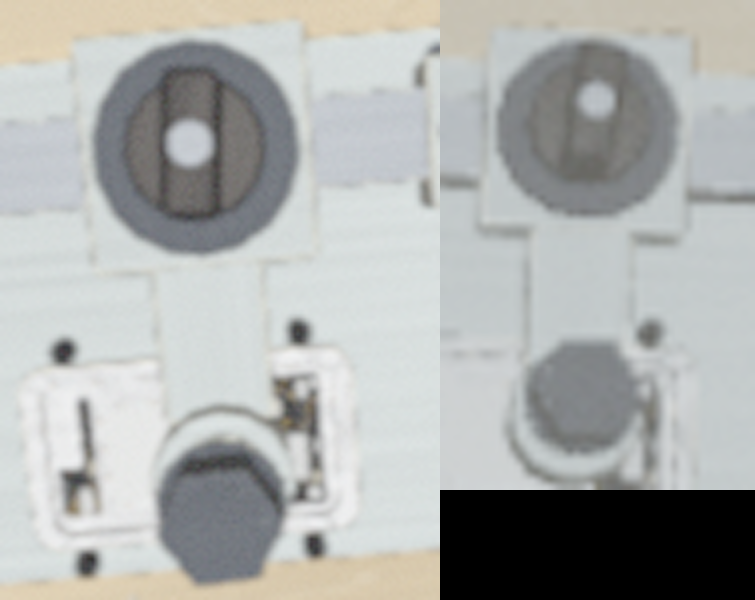

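```bash
python3 - <<'E'
from h import *
d=np.load("w1.npz");m=dict(camera_matrix=d["K"],rvec=d["rvec"],tvec=d["tvec"])
k=ray(m,302.5,130.75,.103);s=ray(m,310.5,225.75,.13);print(k,s,np.linalg.norm((k-s)[:2]),np.degrees(np.arctan2(*(k-s)[1::-1])))
go(k[0],k[1],.2,-8.4)
E
```

```text
[ 0.67916235 -0.17094269  0.103     ] [ 0.59577357 -0.16608499  0.13      ] 0.08353015509663209 -3.3339182977880233
pos [ 0.6001 -0.1715  0.3032] yaw -8.5 q6 79.6 t 2.525 w 0.0573
units [ 0.651 -0.102  0.86 ] turn -0.0002 deg -0.1
```

>>> {"op": "drive_tool", "data": {
  "increments": [
    [[0,0.3,-0.05,0.2,0],[0,0.6,-0.11,0.5,0],[0,0.64,-0.11,0.86,0],[0,0.64,-0.11,0.86,0]]
  ]
}}

```text
time_s: 3.02
tcp_pos: [0.6758, -0.1703, 0.1964]
eef_rot: [180.0, 0.4, -8.6]
contact_force: [0.6, -0.0, -0.1]
gripper_width: 0.0438
gripper_force: 0.0
```

```bash
python3 - <<'E'
from h import *
m=camera_model("wrist");im=capture("wrist")[:,:,::-1]
go(.678,-.170,.09,-8.4)
pts=proj(m,[[.678,-.170,.103],[.595,-.166,.13]]);print(pts)
im=np.ascontiguousarray(im)
for p in pts: cv2.drawMarker(im,tuple(int(round(v)) for v in p),(0,0,255),0,7,1)
cv2.imwrite("pics/w2.png",im)
E
```

```text
pos [ 0.6772 -0.1706  0.1998] yaw -8.5 q6 79.6 t 3.075 w 0.0443
units [ 0.006 -0.006  0.915] turn -0.0004 deg -0.1
[[313.78824982 239.23522148]
 [326.36574676 369.26541654]]
```

View pics/w2.png

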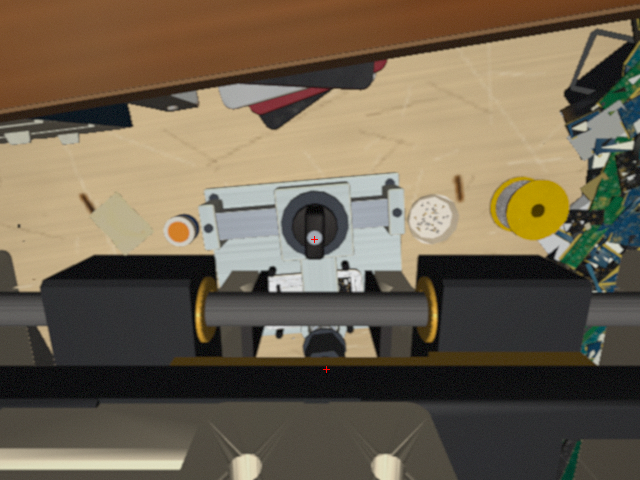

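The bar's white centre dot is at (314,238), on the predicted mark, and the bar is aligned with the tool. Before turning I'll check the shelf edge clearance.

```bash
python3 - <<'E'
from h import *
m=camera_model("top")
for z in(0,.1,.2,.3,.4): print(z,ray(m,346,137,z))
w=camera_model("wrist")
for z in(0,.1,.2,.3): print(z,ray(w,314,62,z))
E
```

```text
0 [ 0.82813931 -0.17705304  0.        ]
0.1 [ 0.797908   -0.17007175  0.1       ]
0.2 [ 0.76767669 -0.16309047  0.2       ]
0.3 [ 0.73744538 -0.15610918  0.3       ]
0.4 [ 0.70721407 -0.14912789  0.4       ]
0 [ 0.81132868 -0.18996681  0.        ]
0.1 [ 0.79115212 -0.18733219  0.1       ]
0.2 [ 0.77097556 -0.18469757  0.2       ]
0.3 [ 0.750799   -0.18206295  0.3       ]
```

>>> {"op": "drive_tool", "data": {
  "increments": [
    [[0,0,0,0.3,0],[0,0,0,0.6,0],[0,0,0,0.8,0],[0,0,0,0.91,0],[0,0,0,0.91,0]]
  ]
}}

```text
time_s: 3.7
tcp_pos: [0.6788, -0.1699, 0.0925]
eef_rot: [180.0, -0.1, -8.5]
contact_force: [-0.4, 0.1, 0.4]
gripper_width: 0.0439
gripper_force: 0.0
```

```bash
python3 - <<'E'
from h import *
m=camera_model("side");im=cv2.imread("pics/side0.png")
for z,x in((0,.828),(.1,.797),(.15,.782),(.2,.767)):
    p=proj(m,[[x,-.177+.07*z,z],[x,-.05,z]]);print(z,p.round(1).tolist())
c=cv2.resize(im[230:340,310:460],None,fx=5,fy=5,interpolation=cv2.INTER_CUBIC)
c=(255*(c/255.)**.6).astype(np.uint8)
for z,x,col in((.05,.813,(255,0,0)),(.1,.797,(0,255,0)),(.15,.782,(0,0,255)),(.2,.767,(255,0,255)),(.25,.752,(0,255,255))):
    p=((proj(m,[[x,-.3,z],[x+.005,-.05,z]])-[310,230])*5).astype(int);cv2.line(c,tuple(map(int,p[0])),tuple(map(int,p[1])),col,1)
cv2.imwrite("pics/sc.png",c)
E
```

```text
0 [[402.4, 298.3], [388.9, 264.3]]
0.1 [[392.0, 261.8], [379.5, 231.3]]
0.15 [[386.6, 242.0], [374.7, 213.4]]
0.2 [[380.9, 221.0], [369.5, 194.5]]
```

View pics/sc.png

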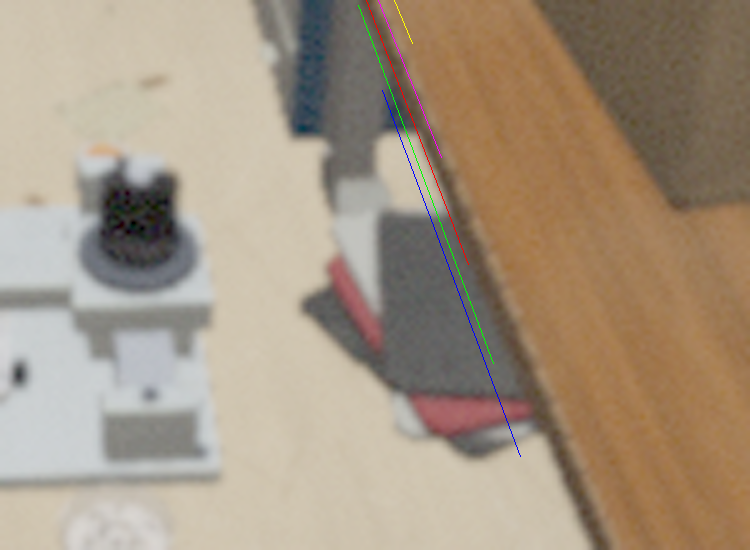

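```bash
python3 - <<'E'
from h import *
from scipy.optimize import least_squares
T=camera_model("top");S=camera_model("side")
d=np.load("w1.npz")
# wrist model at w2 pose: now directly below by the descent; rebuild
W=camera_model("wrist");R=cv2.Rodrigues(np.array(W["rvec"]))[0];t=np.array(W["tvec"]).ravel()
c=-R.T@t; p=r.get_state()["tcp_pos"];c2=c+np.array([.6772,-.1706,.1998])-p
W2=dict(camera_matrix=W["camera_matrix"],rvec=W["rvec"],tvec=-R@c2)
obs=[(T,120,136),(T,250,136),(T,346,136),(T,430,135.5),(S,401,267),(S,418,310),(S,431,338),(W2,314,62),(W2,100,97),(W2,540,25)]
def f(q):
    return [ (lambda X:(X[0]-q[0]-q[1]*X[1])*1e3)(ray(m,u,v,q[2])) for m,u,v in obs]
for sel in (range(10),range(7)):
    o=obs; 
    s=least_squares(lambda q:np.array(f(q))[list(sel)],[.77,0,.2]);print(s.x, "edge x at y=-.17",s.x[0]-.17*s.x[1],"res mm",np.round(f(s.x),1))
E
```

```text
[0.77529699 0.00380131 0.18354555] edge x at y=-.17 0.7746507674330021 res mm [ 0.2  0.  -0.1  0.8  0.6 -1.4  0.4 -0.1 -0.6  0.4]
[0.77658151 0.00337088 0.17990142] edge x at y=-.17 0.7760084607436462 res mm [ 0.1 -0.2 -0.3  0.5  0.8 -1.3  0.5 -0.8 -1.2 -0.3]
```

The shelf edge (x≈0.775, z≈0.18) stops a full 80° turn in one grip. I'll grip one end of the bar, turn it about 37°, then regrip it lengthwise.

>>> {"op": "drive_tool", "data": {
  "increments": [
    [[0,-0.083,0,0.02,0],[-1,-0.083,0,0.02,0],[-1,-0.083,0,0.02,0],[-1,-0.083,0,0.02,0],[-1,-0.083,0,0.02,0]]
  ],
  "squeeze": 30
}}

```text
time_s: 4.32
tcp_pos: [0.6688, -0.1681, 0.0889]
eef_rot: [180.0, -0.0, -8.5]
contact_force: [-0.1, 0.1, 1.9]
gripper_width: 0.0136
gripper_force: 30.0
```

>>> {"op": "drive_tool", "data": {
  "increments": [
    [[-1,0.001,-0.011,0,0.0206],[-1,0.003,-0.021,0,0.0411],[-1,0.006,-0.0315,0,0.0617],[-1,0.011,-0.041,0,0.0822],[-1,0.017,-0.05,0,0.1028]]
  ]
}}

```text
time_s: 4.95
tcp_pos: [0.672, -0.162, 0.0889]
eef_rot: [-180.0, -0.0, -45.7]
contact_force: [0.2, 2.4, 0.9]
gripper_width: 0.0137
gripper_force: 30.0
```

>>> {"op": "drive_tool", "data": {
  "increments": [
    [[0.05,0,0,0,0],[0.05,0,0,0,0],[0.05,0,0,-0.15,0],[0.05,0.04,0,-0.3,-0.02],[0.05,0.083,0,-0.3,-0.045]]
  ]
}}

```text
time_s: 5.58
tcp_pos: [0.6801, -0.1699, 0.1283]
eef_rot: [-179.9, -0.2, -28.9]
contact_force: [-0.3, 0.0, 0.0]
gripper_width: 0.046
gripper_force: 0.0
```

>>> {"op": "drive_tool", "data": {
  "increments": [
    [[0.05,0,0,0,-0.029],[0.05,0,0,0,-0.058],[0.05,0,0,0,-0.087],[0.05,0,0,0,-0.116],[0.05,0,0,0,-0.145]]
  ]
}}

```text
time_s: 6.2
tcp_pos: [0.6789, -0.1698, 0.1264]
eef_rot: [180.0, -0.1, 23.3]
contact_force: [0.4, 0.2, 0.5]
gripper_width: 0.0459
gripper_force: 0.0
```

```bash
python3 -c "
from h import *
go(.679,-.169,.089,36)"
```

```text
pos [ 0.6789 -0.1698  0.1264] yaw 23.3 q6 111.4 t 6.2 w 0.0459
units [ 0.003 -0.006  0.311] turn -0.0352 deg -12.7
```

>>> {"op": "drive_tool", "data": {
  "increments": [
    [[0.05,0.003,-0.003,0,-0.02],[0.05,0.003,-0.003,0.1,-0.037],[0.05,0.003,-0.003,0.25,-0.037],[0.05,0.003,-0.003,0.31,-0.037],[0.05,0.003,-0.003,0.31,-0.037]]
  ]
}}

```text
time_s: 6.82
tcp_pos: [0.6783, -0.1691, 0.0868]
eef_rot: [-179.9, 0.1, 36.2]
contact_force: [0.0, -0.7, 1.0]
gripper_width: 0.0459
gripper_force: 0.0
```

>>> {"op": "drive_tool", "data": {
  "increments": [
    [[-1,0,0,0,0],[-1,0,0,0,0],[-1,0,0,0,0]]
  ],
  "squeeze": 40
}}

```text
time_s: 7.2
tcp_pos: [0.6796, -0.1692, 0.0882]
eef_rot: [179.9, -0.1, 36.2]
contact_force: [2.7, -0.8, -0.7]
gripper_width: 0.0342
gripper_force: 40.0
```

>>> {"op": "drive_tool", "data": {
  "increments": [
    [[-1,0,0,0,0.017],[-1,0,0,0,0.034],[-1,0,0,0,0.051],[-1,0,0,0,0.068],[-1,0,0,0,0.08]]
  ]
}}

```text
time_s: 7.82
tcp_pos: [0.6795, -0.1691, 0.0882]
eef_rot: [180.0, -0.1, 7.3]
contact_force: [2.4, 0.1, 0.4]
gripper_width: 0.0344
gripper_force: 40.0
```

```bash
python3 -c "
from h import *
s=r.get_state();print(s['moment'],s['contact_force'],s['eef_rot'],s['gripper_width'])"
```

```text
[-0.30445821 -0.70796158  0.16397558] [2.44241397 0.10608426 0.44920629] [ 1.79973705e+02 -9.81627153e-02  7.27306933e+00] 0.034421715324633964
```

>>> {"op": "drive_tool", "data": {
  "increments": [
    [[-1,0,0,0,0.01],[-1,0,0,0,0.02],[-1,0,0,0,0.02]]
  ]
}}

```text
time_s: 8.2
tcp_pos: [0.6795, -0.1691, 0.0883]
eef_rot: [180.0, -0.1, 0.3]
contact_force: [1.8, 0.1, 0.8]
gripper_width: 0.0342
gripper_force: 40.0
```

```bash
python3 -c "
from h import *
s=r.get_state();print(s['moment'],s['contact_force'],s['eef_rot'],s['gripper_width'])"
```

```text
[-0.24900956 -0.8889747  -0.07709807] [1.83831457 0.0693001  0.83315556] [ 1.79989566e+02 -1.03796431e-01  2.53479176e-01] 0.03419725127286356
```

>>> {"op": "drive_tool", "data": {
  "increments": [
    [[-1,0,0,0,0.008],[-1,0,0,0,0.014],[-1,0,0,0,0.014]]
  ]
}}

```text
time_s: 8.57
tcp_pos: [0.6793, -0.1691, 0.0883]
eef_rot: [180.0, -0.1, -4.6]
contact_force: [2.3, -0.6, 2.8]
gripper_width: 0.0339
gripper_force: 40.0
```

```bash
python3 -c "
from h import *
s=r.get_state();print(s['moment'],s['contact_force'],s['eef_rot'],s['gripper_width'])"
```

```text
[-0.20463715 -0.58566647  1.03116753] [ 2.25336328 -0.55909025  2.75780257] [ 1.79971830e+02 -7.33034138e-02 -4.63255406e+00] 0.03386874097010092
```

>>> {"op": "drive_tool", "data": {
  "increments": [
    [[0.05,0,0,0,0],[0.05,0,0,0,0],[0.05,0,0,-0.3,0],[0.05,0,0,-0.6,0],[0.05,-0.3,0,-0.9,0]]
  ]
}}

```text
time_s: 9.2
tcp_pos: [0.6431, -0.1661, 0.1952]
eef_rot: [180.0, 0.1, -4.8]
contact_force: [-1.3, 0.2, -0.2]
gripper_width: 0.0464
gripper_force: 0.0
```

```bash
python3 -c "
from h import *
go(.575,-.165,.27,-28)"
```

```text
pos [ 0.6431 -0.1661  0.1952] yaw -4.8 q6 82.9 t 9.2 w 0.0464
units [-0.566  0.039 -0.623] turn 0.0644 deg 23.2
```

>>> {"op": "drive_tool", "data": {
  "increments": [
    [[0.05,-0.2,0,-0.2,0.02],[0.05,-0.4,0.02,-0.4,0.045],[0.05,-0.56,0.04,-0.52,0.064],[0.05,-0.56,0.04,-0.52,0.064],[0.05,-0.56,0.04,-0.52,0.064]]
  ]
}}

```text
time_s: 9.82
tcp_pos: [0.5754, -0.1651, 0.2573]
eef_rot: [180.0, 0.1, -27.8]
contact_force: [-0.3, 0.6, -0.1]
gripper_width: 0.0459
gripper_force: 0.0
```

```bash
python3 - <<'E'
from h import *
m=camera_model("wrist");im=np.ascontiguousarray(capture("wrist")[:,:,::-1])
np.savez("w3.npz",K=m["camera_matrix"],rvec=m["rvec"],tvec=m["tvec"])
go(.595,-.165,.2,-28)
p=proj(m,[[.595,-.165,.13],[.679,-.169,.103]]);print(p)
x0,y0=(p.min(0)-[45,40]).astype(int);y0=max(y0,0);x0=max(x0,0)
x1,y1=(p.max(0)+[45,40]).astype(int);c=im[y0:y1,x0:x1];print(x0,y0,c.shape)
c=cv2.resize(c,None,fx=4,fy=4,interpolation=cv2.INTER_CUBIC);c=(255*(c/255.)**.55).astype(np.uint8)[:600,:800]
cv2.imwrite("pics/w3.png",c)
E
```

```text
pos [ 0.5755 -0.1651  0.2569] yaw -27.8 q6 59.6 t 9.875 w 0.046
units [ 0.144 -0.076  0.474] turn 0.0006 deg 0.2
[[302.9432374  209.9840086 ]
 [258.00202511 108.17720375]]
213 68 (181, 134, 3)
```

View pics/w3.png

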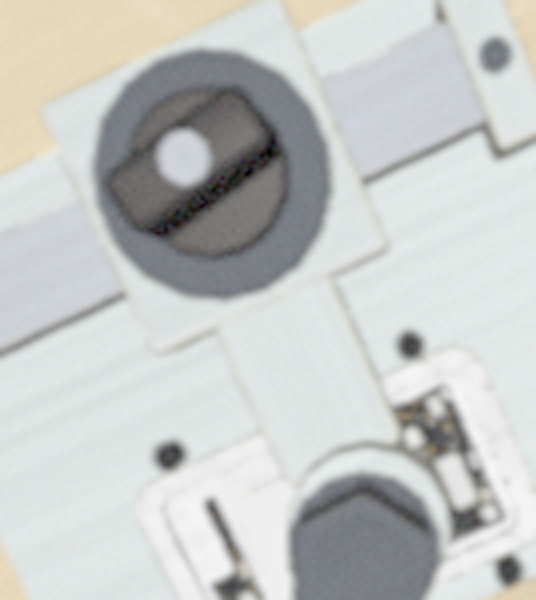

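```bash
python3 - <<'E'
from h import *
d=np.load("w3.npz");m=dict(camera_matrix=d["K"],rvec=d["rvec"],tvec=d["tvec"])
v=ray(m,304.3,190.5,.13);w=np.radians(-27.8);print("centre",v-.015*np.array([np.cos(w),np.sin(w),0]))
e=v-.015*np.array([np.cos(w),np.sin(w),0]);go(e[0],e[1],.125,-28)
E
```

```text
centre [ 0.59435667 -0.16594665  0.13      ]
pos [ 0.5755 -0.1651  0.2569] yaw -27.8 q6 59.6 t 9.875 w 0.046
units [ 0.143 -0.067  1.099] turn 0.0006 deg 0.2
```

Knob stands at its stop: the bar lies 10° from the carriage's y line. The hex vertex at crop (365,490) points along the tool's x, so the flats face the jaws. Now down onto the head.

>>> {"op": "drive_tool", "data": {
  "increments": [
    [[0.05,0.143,-0.07,0.2,0],[0.05,0.143,-0.07,0.6,0],[0.05,0.143,-0.07,0.95,0],[0.05,0.143,-0.07,0.95,0]]
  ]
}}

```text
time_s: 10.38
tcp_pos: [0.5922, -0.1656, 0.1395]
eef_rot: [179.8, 0.5, -27.8]
contact_force: [0.7, -0.4, 1.1]
gripper_width: 0.0461
gripper_force: 0.0
```

>>> {"op": "drive_tool", "data": {
  "increments": [
    [[0.05,0,0,0.1,0],[0.05,0,0,0.19,0],[-0.37,0,0,0.19,0],[-0.37,0,0,0.19,0],[-0.37,0,0,0.19,0]]
  ],
  "squeeze": 10
}}

```text
time_s: 11.0
tcp_pos: [0.5952, -0.1654, 0.1219]
eef_rot: [-179.9, -0.1, -27.9]
contact_force: [0.1, 3.8, 0.7]
gripper_width: 0.0284
gripper_force: 1.9
```

>>> {"op": "drive_tool", "data": {
  "increments": [
    [[-0.37,0,-0.008,0,0],[-0.37,0,-0.008,0,0]]
  ]
}}

```text
time_s: 11.25
tcp_pos: [0.5954, -0.1648, 0.1216]
eef_rot: [-180.0, -0.0, -27.8]
contact_force: [0.8, 2.6, 1.0]
gripper_width: 0.0279
gripper_force: 1.0
```

>>> {"op": "drive_tool", "data": {
  "increments": [
    [[-0.37,0,-0.007,0,0],[-0.37,0,-0.007,0,-0.01],[-0.37,0,-0.007,0,-0.02]]
  ]
}}

```text
time_s: 11.62
tcp_pos: [0.5954, -0.1643, 0.1211]
eef_rot: [180.0, 0.0, -20.5]
contact_force: [-0.0, 0.8, 0.1]
gripper_width: 0.027
gripper_force: 0.4
```

```bash
python3 - <<'E'
from h import *
S=camera_model("side");np.save("sA.npy",capture("side"));print(proj(S,[[.595,-.164,z] for z in(.075,.101,.13)]))
s=r.get_state();print(s["joints"][5],s["gripper_width"])
E
```

```text
[[297.72670463 275.80643252]
 [297.37573024 266.15118576]
 [296.97142606 255.02884541]]
66.95350934423566 0.027643345958013186
```

>>> {"op": "drive_tool", "data": {
  "increments": [
    [[-0.37,0,0,0,-0.028],[-0.37,0,0,0,-0.056],[-0.37,0,0,0,-0.084],[-0.37,0,0,0,-0.112],[-0.37,0,0,0,-0.14]]
  ]
}}

```text
time_s: 12.3
tcp_pos: [0.5951, -0.1643, 0.1209]
eef_rot: [-180.0, 0.0, 30.0]
contact_force: [-0.2, -0.4, -0.8]
gripper_width: 0.0273
gripper_force: 0.0
```

```bash
python3 - <<'E'
from h import *
a=np.load("sA.npy");b=capture("side");np.save("sB.npy",b)
s=r.get_state();print(s["joints"][5],s["gripper_width"],s["eef_rot"][2],s["contact_force"])
S=camera_model("side");u,v=proj(S,[[.595,-.164,.09]])[0].astype(int)
for x in(a,b): print(x[v-22:v+16,u-8:u+9].mean(2)[:,::2].astype(int).tolist().__str__().replace("], [","\n"),"\n")
E
```

```text
117.83073352519135 0.027628218504218045 30.505625986433984 [ 0.0686135   0.56536549 -0.02336494]
[[40, 44, 46, 52, 55, 48, 41, 26, 45
27, 28, 27, 36, 46, 41, 34, 38, 49
27, 23, 20, 24, 29, 29, 27, 41, 49
37, 30, 26, 22, 17, 21, 27, 65, 70
68, 52, 45, 37, 33, 33, 51, 79, 90
81, 77, 74, 67, 60, 49, 77, 86, 96
86, 83, 81, 83, 79, 75, 80, 88, 96
84, 88, 85, 85, 86, 83, 86, 85, 106
90, 86, 85, 87, 84, 83, 85, 84, 121
86, 81, 83, 88, 83, 83, 86, 86, 134
87, 86, 88, 81, 64, 76, 84, 91, 150
85, 82, 84, 81, 51, 69, 84, 97, 156
84, 83, 84, 84, 61, 74, 84, 99, 158
86, 85, 84, 90, 76, 79, 87, 100, 160
84, 85, 87, 87, 86, 83, 84, 108, 162
89, 84, 85, 87, 84, 83, 87, 105, 158
91, 78, 82, 82, 84, 86, 84, 89, 151
93, 81, 81, 82, 79, 82, 73, 70, 140
91, 80, 77, 80, 81, 80, 55, 58, 137
99, 83, 84, 83, 83, 80, 50, 69, 143
100, 85, 85, 84, 86, 72, 57, 93, 156
112, 96, 89, 83, 83, 78, 72, 124, 164
141, 125, 107, 92, 90, 84, 96, 142, 168
164, 156, 134, 109, 103, 90, 126, 158, 171
177, 174, 152, 109, 104, 104, 148, 169, 179
182, 181, 154, 121, 112, 124, 147, 169, 184
181, 179, 148, 128, 132, 120, 139, 160,
[... 1227 characters left out ...]
40, 30, 39, 64, 81, 90, 128
160, 107, 63, 47, 43, 57, 81, 109, 154
168, 142, 93, 67, 60, 69, 92, 145, 170
178, 166, 128, 92, 86, 88, 115, 168, 179
181, 179, 146, 124, 127, 113, 133, 170, 183
182, 179, 149, 122, 123, 115, 140, 160, 185
182, 175, 143, 121, 111, 126, 143, 145, 184
177, 168, 129, 129, 134, 127, 137, 144, 180
170, 167, 133, 125, 123, 116, 144, 162, 176
166, 170, 147, 128, 118, 126, 150, 175, 170
158, 170, 158, 141, 141, 140, 156, 178, 155
155, 148, 165, 158, 157, 151, 163, 164, 126
153, 116, 147, 161, 161, 161, 157, 132, 103
136, 88, 108, 132, 142, 138, 127, 103, 99
126, 81, 88, 97, 106, 107, 100, 95, 101
147, 87, 85, 86, 89, 95, 92, 92, 117
160, 88, 86, 84, 90, 88, 88, 93, 136]]
```

Side-view profile shows the flange still up (rows 24–27 beside the shank are bright). I'll continue backward.

```bash
cat >> h.py <<'E'
def drop():
    S=camera_model("side");u,v=proj(S,[[.595,-.164,.09]])[0].astype(int)
    b=capture("side")[v-22:v+16,u-8:u+9].mean(2)
    s=r.get_state();print("q6",s["joints"][5].round(1),"yaw",s["eef_rot"][2].round(1),"w",round(s["gripper_width"],4),"F",s["contact_force"].round(1),"pos",s["tcp_pos"].round(4),"t",s["time_s"])
    print("rows20-33 beside shank",b[20:34][:,[4,5,12,13]].mean(1).astype(int))
E
```

>>> {"op": "drive_tool", "data": {
  "increments": [
    [[-0.37,0,0,0,-0.02],[-0.37,0,0,0,-0.04],[-0.37,0,0,0,-0.06],[-0.37,0,0,0,-0.08],[-0.37,0,0,0,-0.08]]
  ]
}}

```text
time_s: 12.98
tcp_pos: [0.595, -0.1643, 0.121]
eef_rot: [-180.0, 0.0, 58.3]
contact_force: [-0.9, -0.5, 0.8]
gripper_width: 0.0277
gripper_force: 0.5
```

```bash
python3 -c "
from h import *
drop()"
```

```text
q6 145.6 yaw 58.3 w 0.0274 F [-0.5 -0.5 -0.1] pos [ 0.595  -0.1643  0.121 ] t 13.025
rows20-33 beside shank [ 35  34  45  67 101 131 141 142 140 138 145 160 165 151]
```

>>> {"op": "drive_tool", "data": {
  "increments": [
    [[-0.37,0,0,0,-0.02],[-0.37,0,0,0,-0.04],[-0.37,0,0,0,-0.066],[-0.37,0,0,0,-0.066]]
  ]
}}

```text
time_s: 13.52
tcp_pos: [0.5951, -0.1643, 0.121]
eef_rot: [-180.0, 0.0, 82.0]
contact_force: [-0.8, -0.0, 0.6]
gripper_width: 0.028
gripper_force: 0.6
```

```bash
python3 -c "
from h import *
drop()"
```

```text
q6 169.3 yaw 81.9 w 0.0276 F [-1.  -0.1  0.7] pos [ 0.5951 -0.1643  0.1211] t 13.575
rows20-33 beside shank [ 33  37  51  77 114 135 141 142 140 137 147 160 165 151]
```

>>> {"op": "drive_tool", "data": {
  "increments": [
    [[0,0,0,0,0],[0,0,0,0,0],[0,0,0,0,0.02],[0,0,0,0,0.045]]
  ]
}}

```text
time_s: 14.08
tcp_pos: [0.5956, -0.1642, 0.1212]
eef_rot: [180.0, -0.0, 65.7]
contact_force: [0.2, -0.1, 0.9]
gripper_width: 0.0438
gripper_force: 0.0
```

```bash
python3 -c "
from h import *
drop()"
```

```text
q6 152.6 yaw 65.3 w 0.044 F [-0.  -0.3 -0.1] pos [ 0.5957 -0.1642  0.1212] t 14.125
rows20-33 beside shank [ 34  39  51  76 112 136 142 143 142 140 150 161 166 151]
```

>>> {"op": "drive_tool", "data": {
  "increments": [
    [[0,0,0,0,0.028],[0,0,0,0,0.056],[0,0,0,0,0.084],[0,0,0,0,0.112],[0,0,0,0,0.138]]
  ]
}}

```text
time_s: 14.75
tcp_pos: [0.5956, -0.1642, 0.1212]
eef_rot: [180.0, -0.0, 16.2]
contact_force: [-0.4, -0.7, -0.2]
gripper_width: 0.0437
gripper_force: 0.0
```

>>> {"op": "drive_tool", "data": {
  "increments": [
    [[-0.37,0,0,0,0],[-0.37,0,0,0,0],[-0.37,0,0,0,-0.02],[-0.37,0,0,0,-0.04],[-0.37,0,0,0,-0.05]]
  ]
}}

```text
time_s: 15.38
tcp_pos: [0.5951, -0.164, 0.1212]
eef_rot: [-180.0, 0.0, 34.8]
contact_force: [-1.8, 1.7, 1.4]
gripper_width: 0.0276
gripper_force: 0.8
```

```bash
python3 -c "
from h import *
drop()"
```

```text
q6 122.2 yaw 34.9 w 0.0278 F [-2.4  0.8  0.5] pos [ 0.5951 -0.164   0.1211] t 15.425
rows20-33 beside shank [ 56  55  59  78 112 136 141 140 139 137 148 161 168 151]
```

>>> {"op": "drive_tool", "data": {
  "increments": [
    [[-0.37,0,0,0,-0.025],[-0.37,0,0,0,-0.05],[-0.37,0,0,0,-0.075],[-0.37,0,0,0,-0.075],[-0.2,0,0,0,-0.075]]
  ]
}}

```text
time_s: 16.05
tcp_pos: [0.5956, -0.1642, 0.1212]
eef_rot: [180.0, -0.0, 61.3]
contact_force: [0.6, -0.5, -0.4]
gripper_width: 0.0321
gripper_force: 0.0
```

```bash
python3 -c "
from h import *
drop()"
```

```text
q6 148.6 yaw 61.3 w 0.034 F [-0.1 -0.1 -0.2] pos [ 0.5956 -0.1642  0.1212] t 16.1
rows20-33 beside shank [ 37  44  55  82 123 143 143 142 142 139 148 160 168 152]
```

```bash
python3 - <<'E'
from h import *
S=camera_model("side");u,v=proj(S,[[.595,-.164,.09]])[0].astype(int);c=[]
b=capture("side");np.save("sC.npy",b)
for x in(np.load("sA.npy"),np.load("sB.npy"),b):
    y=x[v-22:v+16,u-8:u+9].mean(2);print(y[20:34][:,[4,5,12,13]].mean(1).astype(int),y[20:34][:,[8]].mean(1).astype(int))
    c.append(cv2.resize(x[v-60:v+25,u-22:u+23,::-1],None,fx=6,fy=6,interpolation=cv2.INTER_CUBIC)[:,:266])
cv2.imwrite("pics/s3.png",(255*(np.hstack(c)/255.)**.6).astype(np.uint8))
E
```

```text
[ 75  85 105 130 147 149 144 142 136 133 144 158 165 151] [ 86  83  90 103 104 112 132 120 113 127 111 105 138 160]
[ 58  61  73  95 124 140 143 141 137 143 151 158 165 151] [ 35  39  43  60  86 127 123 111 134 123 118 141 157 161]
[ 35  43  58  82 123 142 144 143 141 139 149 160 166 152] [ 33  33  42  53  69 105 130 122 115 128 119 121 154 168]
```

View pics/s3.png

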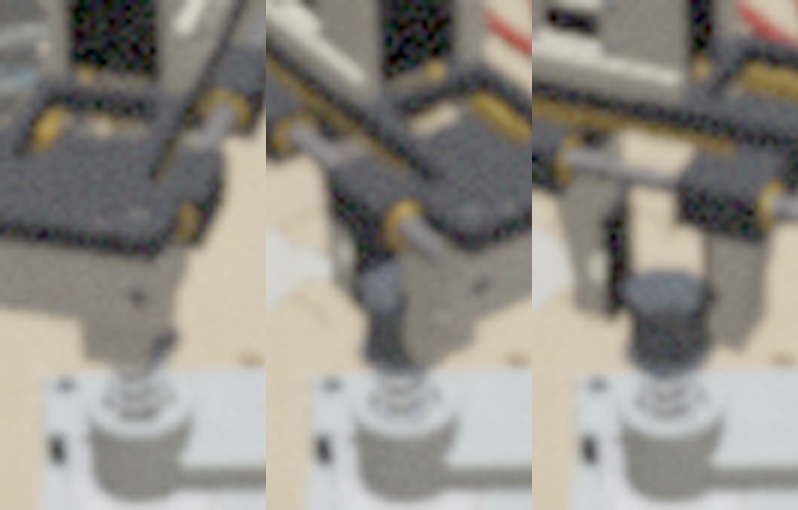

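The third panel shows the head between the open fingers, with the flange still high above the boss, so the screw hasn't dropped. I'll regrip with a light firm grip so it surely turns, and release to let it fall.

>>> {"op": "drive_tool", "data": {
  "increments": [
    [[0,0,0,0,0.02],[0,0,0,0,0.049],[0,0,0,0,0.078],[0,0,0,0,0.107],[0,0,0,0,0.136]]
  ]
}}

```text
time_s: 16.77
tcp_pos: [0.5956, -0.1642, 0.1212]
eef_rot: [180.0, -0.0, 12.0]
contact_force: [-0.1, -0.2, -0.1]
gripper_width: 0.0438
gripper_force: 0.0
```

>>> {"op": "drive_tool", "data": {
  "increments": [
    [[0,0,0,0,0.028],[0,0,0,0,0.042],[-1,0,0,0,0.042],[-1,0,0,0,0.042],[-1,0,0,0,0.042]]
  ],
  "squeeze": 6
}}

```text
time_s: 17.4
tcp_pos: [0.5955, -0.164, 0.1212]
eef_rot: [-180.0, -0.0, -2.6]
contact_force: [0.0, 1.4, 0.7]
gripper_width: 0.0271
gripper_force: 6.0
```

```bash
python3 -c "
from h import *
drop()"
```

```text
q6 84.7 yaw -2.6 w 0.027 F [0.6 1.7 0.3] pos [ 0.5955 -0.164   0.1212] t 17.45
rows20-33 beside shank [ 84  85  81  89 121 140 143 141 140 140 149 162 167 151]
```

>>> {"op": "drive_tool", "data": {
  "increments": [
    [[-1,0,0,0,-0.029],[-1,0,0,0,-0.058],[-1,0,0,0,-0.087],[-1,0,0,0,-0.1],[-0.2,0,0,0,-0.1]]
  ]
}}

```text
time_s: 18.08
tcp_pos: [0.5955, -0.1641, 0.1213]
eef_rot: [180.0, -0.0, 33.3]
contact_force: [0.0, 0.3, 0.6]
gripper_width: 0.0319
gripper_force: 0.0
```

```bash
python3 -c "
from h import *
drop()"
```

```text
q6 120.6 yaw 33.3 w 0.0334 F [ 0.4 -0.  -0.4] pos [ 0.5955 -0.1643  0.1212] t 18.125
rows20-33 beside shank [ 56  61  69  96 132 145 143 141 137 137 146 160 165 151]
```

```bash
python3 - <<'E'
from h import *
a=cv2.imread("pics/side0.png").mean(2);c=np.load("sC.npy").mean(2);n=capture("side");np.save("sD.npy",n);n=n.mean(2)
for x in(a,c,n): print([int(v) for v in x[250:282,295:300].mean(1)])
S=camera_model("side");print(proj(S,[[.595,-.164,z] for z in(.13,.1225)]))
E
```

```text
[156, 151, 128, 94, 74, 71, 70, 69, 65, 61, 48, 36, 30, 33, 27, 28, 32, 29, 32, 46, 70, 104, 105, 109, 124, 116, 113, 125, 111, 99, 126, 151]
[163, 166, 166, 158, 131, 91, 76, 75, 74, 71, 64, 53, 41, 36, 33, 31, 34, 30, 33, 30, 41, 57, 75, 109, 126, 116, 118, 125, 115, 127, 157, 166]
[30, 27, 29, 44, 62, 69, 72, 72, 69, 64, 62, 53, 42, 38, 40, 38, 38, 35, 35, 38, 45, 59, 79, 109, 123, 114, 116, 120, 112, 128, 156, 165]
[[296.97142606 255.02884541]
 [297.07732141 257.94200865]]
```

Compared with the first side picture, the head now stands about 2 px (≈5 mm) lower. So it had already dropped, at roughly 50–80° back, and has climbed a little since. Now I'll lower, grip, and drive forward with down feed.

>>> {"op": "drive_tool", "data": {
  "increments": [
    [[-0.2,0,0,0.04,0],[-0.2,0,0,0.04,0],[-1,0,0,0.04,0],[-1,0,0,0.04,0]]
  ],
  "squeeze": 8
}}

```text
time_s: 18.68
tcp_pos: [0.5951, -0.164, 0.1162]
eef_rot: [-180.0, 0.0, 33.3]
contact_force: [-2.1, 0.6, 0.1]
gripper_width: 0.0271
gripper_force: 8.0
```

>>> {"op": "drive_tool", "data": {
  "increments": [
    [[-1,0,0,0.002,0.029],[-1,0,0,0.004,0.058],[-1,0,0,0.006,0.087],[-1,0,0,0.008,0.116],[-1,0,0,0.0097,0.145]]
  ]
}}

```text
time_s: 19.3
tcp_pos: [0.5949, -0.1639, 0.1151]
eef_rot: [-180.0, 0.1, -19.2]
contact_force: [-1.5, 1.4, -0.1]
gripper_width: 0.0268
gripper_force: 8.0
```

>>> {"op": "drive_tool", "data": {
  "increments": [
    [[-1,0,0,0.002,0.029],[-1,0,0,0.004,0.058],[-1,0,0,0.006,0.087],[-1,0,0,0.008,0.116],[-1,0,0,0.0097,0.145]]
  ]
}}

```text
time_s: 19.92
tcp_pos: [0.5949, -0.1639, 0.1138]
eef_rot: [180.0, 0.0, -71.4]
contact_force: [-1.5, 1.9, -0.2]
gripper_width: 0.0271
gripper_force: 8.0
```

```bash
python3 -c "
from h import *
drop()"
```

```text
q6 15.4 yaw -71.9 w 0.0267 F [-1.7  2.3  0.9] pos [ 0.5949 -0.1639  0.1138] t 19.975
rows20-33 beside shank [ 35  36  45  68  98 129 140 141 141 140 150 162 168 152]
```

>>> {"op": "drive_tool", "data": {
  "increments": [
    [[-0.2,0,0,0,0],[-0.2,0,0,0,0],[-0.2,0,0,0,0]]
  ]
}}

```text
time_s: 20.35
tcp_pos: [0.5956, -0.1643, 0.1142]
eef_rot: [-180.0, -0.0, -71.0]
contact_force: [-0.3, -0.0, -0.2]
gripper_width: 0.0344
gripper_force: 0.0
```

```bash
cat >> h.py <<'E'
def depth():
    "head shift (px) against the first side picture, by profile matching down the axis column"
    a=cv2.imread("pics/side0.png").mean(2);n=capture("side").mean(2);out=[]
    P=a[266:272,293:302]  # flange lower edge, subpixel by shifting
    f=lambda d:np.abs(cv2.warpAffine(a,np.float32([[1,0,0],[0,1,d]]),(640,480))-n)
    ds=np.arange(0,8,.1)
    for c0,c1 in((295,300),(292,303)):
        e=[f(d)[int(np.ceil(d))+263:int(np.ceil(d))+270,c0:c1].mean() for d in ds];out.append(round(ds[int(np.argmin(e))],1))
    print("shift px",out,"mm",np.round(np.array(out)*2.58,1))
    print([int(v) for v in n[250:286,295:300].mean(1)])
E
python3 -c "
from h import *
drop();depth()"
```

```text
q6 16.3 yaw -71.0 w 0.0351 F [-0.7  0.1  1.5] pos [ 0.5955 -0.1643  0.1141] t 20.4
rows20-33 beside shank [ 29  34  44  69 102 131 141 142 140 138 149 162 167 153]
shift px [np.float64(1.8), np.float64(1.9)] mm [4.6 4.9]
[163, 166, 166, 163, 145, 113, 84, 75, 75, 75, 73, 72, 57, 40, 35, 34, 34, 32, 33, 32, 35, 48, 69, 101, 120, 116, 118, 122, 115, 129, 157, 165, 141, 105, 89, 88]
```

>>> {"op": "drive_tool", "data": {
  "increments": [
    [[-1,0,0,0,0],[-1,0,0,0,0],[-1,0,0,0.002,0.029],[-1,0,0,0.004,0.058],[-1,0,0,0.006,0.087]]
  ]
}}

```text
time_s: 21.08
tcp_pos: [0.5949, -0.1643, 0.1133]
eef_rot: [179.9, -0.0, -102.7]
contact_force: [-1.5, -0.7, 1.6]
gripper_width: 0.0269
gripper_force: 8.0
```

>>> {"op": "drive_tool", "data": {
  "increments": [
    [[-1,0,0,0.002,0.029],[-1,0,0,0.004,0.058],[-1,0,0,0.006,0.087],[-1,0,0,0.008,0.116],[-1,0,0,0.0097,0.145]]
  ]
}}

```text
time_s: 21.7
tcp_pos: [0.5944, -0.1641, 0.112]
eef_rot: [179.9, -0.1, -154.9]
contact_force: [-2.4, 0.8, 1.7]
gripper_width: 0.0269
gripper_force: 8.0
```

>>> {"op": "drive_tool", "data": {
  "increments": [
    [[-1,0,0,0.002,0.029],[-1,0,0,0.004,0.058],[-1,0,0,0.006,0.087],[-1,0,0,0.008,0.116],[-1,0,0,0.0097,0.145]]
  ]
}}

```text
time_s: 22.32
tcp_pos: [0.5945, -0.1636, 0.1108]
eef_rot: [180.0, -0.1, 152.9]
contact_force: [-4.4, 3.7, 3.1]
gripper_width: 0.0271
gripper_force: 8.0
```

>>> {"op": "drive_tool", "data": {
  "increments": [
    [[-1,0,0,0.002,0.029],[-1,0,0,0.006,0.058],[-1,0,0,0.01,0.087],[-1,0,0,0.01,0.1],[-0.1,0,0,0.01,0.1]]
  ]
}}

```text
time_s: 22.95
tcp_pos: [0.5956, -0.1641, 0.1099]
eef_rot: [180.0, 0.0, 117.3]
contact_force: [-0.6, -0.2, 0.4]
gripper_width: 0.0319
gripper_force: 0.0
```

```bash
python3 -c "
from h import *
drop();depth()"
```

```text
q6 -155.3 yaw 117.4 w 0.0356 F [ 0.3  1.1 -0.3] pos [ 0.5956 -0.1642  0.1098] t 23.0
rows20-33 beside shank [ 35  36  37  42  54  80 115 137 141 139 150 162 167 153]
shift px [np.float64(3.6), np.float64(3.6)] mm [9.3 9.3]
[91, 96, 111, 138, 157, 157, 132, 94, 77, 74, 74, 72, 67, 60, 45, 36, 32, 34, 34, 30, 33, 33, 39, 54, 64, 84, 113, 123, 115, 128, 158, 166, 141, 104, 90, 89]
```

>>> {"op": "drive_tool", "data": {
  "increments": [
    [[-0.05,0,0,0,-0.029],[-0.05,0,0,0,-0.058],[-0.05,0,0,0,-0.087],[-0.05,0,0,0,-0.116],[-0.05,0,0,0,-0.145]]
  ]
}}

```text
time_s: 23.68
tcp_pos: [0.5955, -0.1643, 0.1097]
eef_rot: [-180.0, 0.0, 169.9]
contact_force: [-0.2, 0.6, -0.6]
gripper_width: 0.0416
gripper_force: 0.0
```

>>> {"op": "drive_tool", "data": {
  "increments": [
    [[-0.05,0,0,0,-0.029],[-0.05,0,0,0,-0.058],[-0.05,0,0,0,-0.087],[-0.05,0,0,0,-0.116],[-0.05,0,0,0,-0.145]]
  ]
}}

```text
time_s: 24.3
tcp_pos: [0.5955, -0.1643, 0.1097]
eef_rot: [-180.0, -0.0, -137.9]
contact_force: [0.2, 0.8, -0.2]
gripper_width: 0.0415
gripper_force: 0.0
```

>>> {"op": "drive_tool", "data": {
  "increments": [
    [[-0.05,0,0,0,-0.029],[-0.05,0,0,0,-0.058],[-0.05,0,0,0,-0.087],[-0.05,0,0,0,-0.116],[-0.05,0,0,0,-0.145]]
  ]
}}

```text
time_s: 24.92
tcp_pos: [0.5955, -0.1643, 0.1097]
eef_rot: [-180.0, -0.0, -85.7]
contact_force: [0.0, -0.8, 0.2]
gripper_width: 0.0414
gripper_force: 0.0
```

>>> {"op": "drive_tool", "data": {
  "increments": [
    [[-0.05,0,0,0,-0.029],[-0.05,0,0,0,-0.058],[-0.05,0,0,0,-0.065],[-1,0,0,0,-0.065],[-1,0,0,0,-0.065]]
  ]
}}

```text
time_s: 25.55
tcp_pos: [0.5953, -0.1643, 0.1097]
eef_rot: [180.0, 0.0, -62.8]
contact_force: [-1.1, -0.3, 0.5]
gripper_width: 0.0281
gripper_force: 8.0
```

```bash
python3 -c "
from h import *
drop();depth()"
```

```text
q6 24.5 yaw -62.8 w 0.0285 F [ 0.1 -0.5  0.1] pos [ 0.5953 -0.1643  0.1097] t 25.6
rows20-33 beside shank [ 36  39  39  46  55  79 112 134 139 140 149 162 168 153]
shift px [np.float64(3.5), np.float64(3.6)] mm [9.  9.3]
[53, 61, 93, 133, 154, 155, 128, 95, 77, 74, 75, 72, 68, 62, 50, 36, 30, 30, 33, 34, 32, 35, 40, 56, 61, 83, 113, 125, 117, 129, 157, 166, 142, 105, 90, 90]
```

>>> {"op": "drive_tool", "data": {
  "increments": [
    [[-1,0,0,0,0],[-1,0,0,0.002,0.029],[-1,0,0,0.004,0.058],[-1,0,0,0.006,0.087],[-1,0,0,0.008,0.116]]
  ]
}}

```text
time_s: 26.28
tcp_pos: [0.5948, -0.1643, 0.1087]
eef_rot: [179.9, -0.0, -104.9]
contact_force: [-2.3, -1.7, -0.2]
gripper_width: 0.0286
gripper_force: 8.0
```

>>> {"op": "drive_tool", "data": {
  "increments": [
    [[-1,0,0,0.002,0.029],[-1,0,0,0.004,0.058],[-1,0,0,0.006,0.087],[-1,0,0,0.008,0.116],[-1,0,0,0.0097,0.145]]
  ]
}}

```text
time_s: 26.9
tcp_pos: [0.5945, -0.164, 0.1075]
eef_rot: [179.9, -0.1, -157.1]
contact_force: [-3.0, 0.6, 1.9]
gripper_width: 0.0284
gripper_force: 8.0
```

>>> {"op": "drive_tool", "data": {
  "increments": [
    [[-1,0,0,0.002,0.029],[-1,0,0,0.004,0.058],[-1,0,0,0.006,0.087],[-1,0,0,0.008,0.116],[-1,0,0,0.0097,0.145]]
  ]
}}

```text
time_s: 27.52
tcp_pos: [0.5945, -0.1636, 0.1062]
eef_rot: [-180.0, -0.1, 150.7]
contact_force: [-2.8, 3.3, 1.8]
gripper_width: 0.0286
gripper_force: 8.0
```

```bash
python3 -c "
from h import *
drop();depth()"
```

```text
q6 -122.5 yaw 150.2 w 0.0285 F [-3.4  3.   1.7] pos [ 0.5945 -0.1636  0.1062] t 27.575
rows20-33 beside shank [ 61  60  58  62  61  65  76  92 111 128 145 161 166 151]
shift px [np.float64(1.1), np.float64(5.1)] mm [ 2.8 13.2]
[51, 50, 56, 53, 58, 61, 64, 63, 66, 74, 78, 77, 78, 75, 73, 69, 63, 66, 70, 71, 74, 74, 72, 71, 72, 77, 102, 122, 118, 130, 158, 165, 141, 104, 89, 88]
```

>>> {"op": "drive_tool", "data": {
  "increments": [
    [[-1,0,0,0.002,0.029],[-1,0,0,0.004,0.058],[-1,0,0,0.007,0.087],[-1,0,0,0.0077,0.11],[-0.1,0,0,0.0077,0.11]]
  ]
}}

```text
time_s: 28.25
tcp_pos: [0.5958, -0.1642, 0.1057]
eef_rot: [180.0, 0.0, 111.7]
contact_force: [0.6, -0.7, -0.5]
gripper_width: 0.0336
gripper_force: 0.0
```

>>> {"op": "drive_tool", "data": {
  "increments": [
    [[-0.1,0,0,0,0],[-0.1,0,0,0,0]]
  ]
}}

```text
time_s: 28.5
tcp_pos: [0.5957, -0.1643, 0.1057]
eef_rot: [180.0, 0.0, 111.6]
contact_force: [0.0, 0.2, -0.2]
gripper_width: 0.0392
gripper_force: 0.0
```

```bash
python3 -c "
from h import *
drop();depth()
d=cv2.absdiff(cv2.imread('pics/top0.png'),capture('top')[:,:,::-1]).mean(2)
for n,(u,v) in dict(tub=(285,201),dish=(395,213),reel=(436,211),batt=(425,260),cut=(170,208)).items(): print(n,d[v-12:v+12,u-12:u+12].mean().round(1))"
```

```text
q6 -161.1 yaw 111.6 w 0.0392 F [-0.4 -0.5 -0.1] pos [ 0.5956 -0.1643  0.1056] t 28.55
rows20-33 beside shank [ 32  34  31  36  39  48  65  87 117 133 148 162 167 153]
shift px [np.float64(4.9), np.float64(5.0)] mm [12.6 12.9]
[157, 165, 165, 161, 161, 163, 162, 146, 113, 84, 75, 75, 72, 73, 69, 57, 42, 35, 31, 33, 31, 33, 34, 35, 48, 69, 100, 115, 114, 129, 158, 166, 142, 104, 90, 89]
tub 37.4
dish 50.6
reel 22.5
batt 25.4
cut 31.2
```

>>> {"op": "drive_tool", "data": {
  "increments": [
    [[-1,0,0,0,0],[-1,0,0,0,0],[-1,0,0,0,0],[-1,0,0,0,0],[-1,0,0,0,0]]
  ],
  "squeeze": 12
}}

```text
time_s: 29.28
tcp_pos: [0.5952, -0.1643, 0.1056]
eef_rot: [-180.0, -0.0, 111.5]
contact_force: [-1.0, -0.7, 0.1]
gripper_width: 0.0282
gripper_force: 12.0
```

```bash
python3 -c "
from h import *
s=r.get_state();print(s['gripper_force'],s['gripper_width'],s['contact_force'])
print(job.close_job())"
```

```text
11.99529904872179 0.02819527974954883 [-0.95163684 -0.72704292  0.12325604]
the job is handed in; nothing more can be done
None
```

I turned the lock knob to its stop, let the screw drop into its thread and drove it about one full turn in (estimated depth 15 mm), then handed the job in at 29 s with the gripper holding the head at 12 N; the hand-in gave no verdict, I inferred the drop from side-camera images rather than feeling it, and my final check of the bystanders was inconclusive, though the arm was never moved near them.

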